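# Take a plug gauge out of its keyhole rack

## Task

Two plug gauges hang by their collars in the keyhole slots of the steel rack. Take the one with the plain straight handle: slide it along its slot to the wide end, lift it out, and stand it upright in the empty bay of the wooden tray, setting it down rather than dropping it. Leave the other gauge, the one with the flat disc knob, hanging where it is.

Things in the scene. Friction and masses are not known exactly. Their poses are not given: they have to be found in the camera images.
- gauge_grip (a point): Straight-handled plug gauge, 0.5 kg, round about an upright axis (z up). Point: on the axis, mid-handle. Black handle 26 mm dia, 55 tall. Below it: aluminium collar 76 dia, 6 thick, underside 33.5 mm below the point, resting on the rack plate; neck 12 dia, 16 long, in the slot; steel plug 40 dia, 40 long, too wide for the slot, foot 89.5 below the point. Starts in an outer keyhole's narrow end.
- disc_gauge_grip (a point): The other hung gauge, not to be moved, in the other outer keyhole: same collar, but a flat black disc knob 56 mm in diameter and 16 mm thick on a thin stalk. The point is on its axis (z up), 33.5 mm above the plate and 89.5 mm above its foot; the knob's top is 27.5 mm above the point.
- rack: Fixed rack: level steel plate 160 (x) by 290 (y) by 6 mm, top 85 mm above the table, on two side panels. Origin at table height under the plate's centre, z up. Three keyholes at y = -90, 0 (empty) and +90 mm, running along x: wide end an opening 60 mm across centred at x = -35 mm (the side nearer the robot); from it a slot 20 mm wide runs to its closed end at x = +48 mm.
- bay (a point): Floor centre of the empty bay of the fixed wooden tray, 6 mm above the table; z up, x along the tray. Tray 256 (x) by 130 mm, 35 mm high, 6 mm walls, one cross wall; this bay, at the -x end nearer the robot, is about 119 by 118 mm inside. The other bay holds two steel sleeves up to 45 mm tall.
Things that resemble listed ones, but are neither listed nor needed, are in the scene too. What is shaped like the part that bears gauge_grip but blue is not meant. Leave any purple or red look-alike of the part that bears disc_gauge_grip alone.

How it is judged (in metres and radians):
On the way, in this order (a step that is already met when the one before it is completed fails the run):
1. the gauge has been slid along its slot to the wide end, still down in the rack (x of gauge_grip in the frame of rack between -0.051 and -0.019 m and z of gauge_grip in the frame of rack between 0.1 and 0.145 m), for 0.05 s.
2. the gauge has been lifted out, its foot clear above the rack's plate (z of gauge_grip in the frame of rack above 0.177 m), for 0.05 s.
At the end, for the whole second after the job is handed in: The straight-handled gauge stands on its foot on the floor of the empty tray bay (axis within 45 mm of the bay's centre along each side, handle middle 80 to 99 mm above the floor, within 10 degrees of upright); the disc-knob gauge still hangs within 25 mm of where it was, upright (x of gauge_grip in the frame of bay between -0.045 and 0.045 m and y of gauge_grip in the frame of bay between -0.045 and 0.045 m and z of gauge_grip in the frame of bay between 0.08 and 0.099 m and angle between each of gauge_grip, disc_gauge_grip's own z axis and vertical below 0.17 rad and distance of disc_gauge_grip from where it was at the start of the episode below 0.025 m); the robot touches nothing.
It fails at once if the gauge is dropped: let go over the tray more than 30 mm above the bay's floor (contact force between the fingers and gauge below 0.05 N and z of gauge_grip in the frame of bay above 0.1195 m and x of gauge_grip in the frame of bay between -0.07 and 0.07 m and y of gauge_grip in the frame of bay between -0.07 and 0.07 m).
It fails at once if the disc-knob gauge is pushed along its slot or lifted by more than 25 mm (distance of disc_gauge_grip from where it was at the start of the episode above 0.025 m).
It also fails if it takes over 38 s, if anything falls off the work surface, if the arm or the gripper's body presses on something with over 40 N, if the wrist force passes 120 N, or if a joint passes its speed limit or range.

## Robot

A 6-joint arm with a two-finger parallel gripper is mounted at the origin on the work surface. World frame = base frame: x ahead of the robot, y to its left, z up, the work surface at z = 0. Lengths are in mm, angles in rad, forces in N, time in s.
With the tool pointing down it reaches from about 275 to 875 mm from the base axis. Payload 12.5 kg.
Tool frame: the origin (TCP) lies at the very end of the fingers, on their centre line; the grasp point (between the pads) lies 19 mm behind it (robot.hold_point_z is the z of the grasp point in the tool frame, in mm); z points along the fingers, y is the direction in which the jaws open and shut (so a half turn about z gives the same grasp; the last joint's range is limited). The gripper opens to 85 mm and grips with 20 to 120 N. Pads are 22 mm wide; open, the fingers measure 114 mm over their backs; the gripper's body (76 mm by 85 mm) begins 54 mm behind the grasp point. The pads swing forward as they close: fully open they stand 13 mm farther back than shut.
Start: joints at [1.25, 0.351, 1.652, -0, 1.139, -0.085], TCP at [128.46, 534.773, 231.29] pointing down, gripper open.
Joint ranges: [-2.75, 2.75], [-0.79, 2.1], [0.01, 2.65], [-1.57, 4.71], [0.07, 3.14], [-2.87, 2.87]. Speed limits (rad/s): [2.22, 2.22, 2.79, 3.14, 3.14, 3.14].

## Interface

Orientations are given as a unit quaternion [x, y, z, w].
In Python, from cell import robot gives the robot as it stands. Calls block until the motion is done:
- robot.movep(position, orientation): joint-space move of the TCP to a pose.
- robot.move_linear(position, attitude=None, vel=150, max_force=None): straight line of the TCP; attitude=None keeps the orientation; vel is the mean speed in mm/s. With max_force (N) it stops when the force on the tool has changed by that much, and returns True; else False.
- robot.move_joints(angles): joint-space move.
- robot.gripper_to(opening): opening from 0.0 (shut) to 1.0 (fully open); the grip force is fixed at half the most; returns when the fingers have stopped.
- robot.pause(seconds).
- robot.solve_ik(position, orientation): joint angles nearest the present ones, or None.
- robot.sense(): the state.
- robot.capture(name): name is "scene" or "top" or "wrist"; returns (picture, depth): 420x560x3 uint8, blue, green, red; 420x560 float32, mm along the optical axis (not along the pixel's ray), 0 where there is no reading.
- robot.calibration(name): a dict with "fx", "fy", "cx", "cy" (pixels), "k1" (the pictures are not rectified: a ray, as slopes to the right and down, at radius r is drawn at 1 + k1 r^2 times it, then the intrinsics apply), "pose" (4x4, takes a point from camera to world coordinates); the wrist camera has in their place "hand_eye" (4x4, takes a point from camera to tool coordinates, whose origin is the TCP and whose axes are the flange's). Camera axes: x right, y down, z forward; pixel columns grow to the right and rows downward; lengths in mm; the calibration is good to about 2 mm. A picture is of the moment at which its call begins: read the wrist's pose just before it. calibration takes no time and is no camera call.
A pose or a line that the arm cannot do raises robot.MotionError and nothing moves.
- robot.job_done(): hands the job in, once; it reports no verdict.
The state is a dict: "time_s": time; "joint_positions": joint angles; "joint_vel": joint speeds; "joint_torque": joint torques, N m; "tcp_pos": TCP position; "eef_rot": TCP orientation; "wrist_force": force on the tool from outside, world axes, zero at the start; "wrist_torque": the same for the moment, N m; "width": opening from 0.0 (shut) to 1.0 (fully open).
Only numpy, scipy, OpenCV 4.12 (cv2) and the standard library are available. Lean on these libraries where they do the work, as an engineer would, in place of code of your own. Each camera call takes 0.05 s, during which the arm holds its last target.

## Working session

There is one attempt and no reset: what is moved stays moved. The work goes in short steps, each a Python script; the robot and the scene stay as the last script left them, time stands still between calls to the robot, and variables do not carry over. Pictures are saved under pics/ and viewed, and the job is handed in when it is done.

```bash
ls; mkdir -p pics; python3 - <<'E'
from cell import robot
import cv2,numpy as np
for n in("scene","top","wrist"):
    s=robot.sense()
    p,d=robot.capture(n); cv2.imwrite(f"pics/{n}0.png",p); np.save(f"pics/{n}0.npy",d)
    print(n,robot.calibration(n))
print(robot.sense(),robot.hold_point_z)
E
```

```text
pics
scene {'fx': 389.4733765581878, 'fy': 389.4733765581878, 'cx': 277.3299401927586, 'cy': 212.05589117890085, 'k1': 0.03155153934152314, 'pose': array([[-2.10481508e-02,  5.35718817e-01, -8.44134068e-01,
         1.30749055e+03],
       [ 9.99760199e-01,  6.17463334e-03, -2.10099755e-02,
         2.44913625e+01],
       [-6.04322088e-03, -8.44373864e-01, -5.35720316e-01,
         5.79610841e+02],
       [ 0.00000000e+00,  0.00000000e+00,  0.00000000e+00,
         1.00000000e+00]])}
top {'fx': 465.6080178915239, 'fy': 465.6080178915239, 'cx': 278.54148068581014, 'cy': 205.32590237843564, 'k1': 0.017165497007130277, 'pose': array([[ 9.04823119e-02, -9.74419339e-01,  2.05718017e-01,
         3.72714692e+02],
       [-9.95877772e-01, -8.98476618e-02,  1.24443350e-02,
        -1.65414328e+01],
       [ 6.35728218e-03, -2.05995993e-01, -9.78532184e-01,
         9.61833093e+02],
       [ 0.00000000e+00,  0.00000000e+00,  0.00000000e+00,
         1.00000000e+00]])}
wrist {'fx': 309.47313203319715, 'fy': 309.47313203319715, 'cx': 274.92472923910174, 'cy': 210.24963546790175, 'k1': -0.05658
[... 388 characters left out ...]
int_positions': array([ 1.25041391e+00,  3.51104610e-01,  1.65226384e+00,  4.94962711e-05,
        1.13908663e+00, -8.46119309e-02]), 'joint_vel': array([-0.00022545, -0.00254231, -0.00081211, -0.00027678,  0.00241781,
       -0.00017772]), 'joint_torque': array([ 1.47079449e-03, -5.06255150e+01, -2.91504800e+01, -1.05057757e-05,
        3.39603939e-03,  4.39065821e-05]), 'tcp_pos': array([128.36818294, 534.55792169, 230.89142732]), 'eef_rot': array([ 1.17622676e-01,  9.93058266e-01, -4.17885484e-04, -1.08738377e-04]), 'wrist_force': array([ 0.75099617,  0.6318155 , -0.48573071]), 'wrist_torque': array([-0.01854572,  0.01375612,  0.02131772]), 'width': 0.9992718541770642} -18.700000000000003
```

View pics/scene0.png

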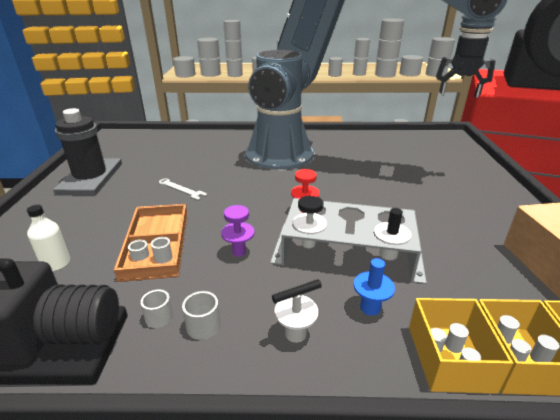

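View pics/top0.png

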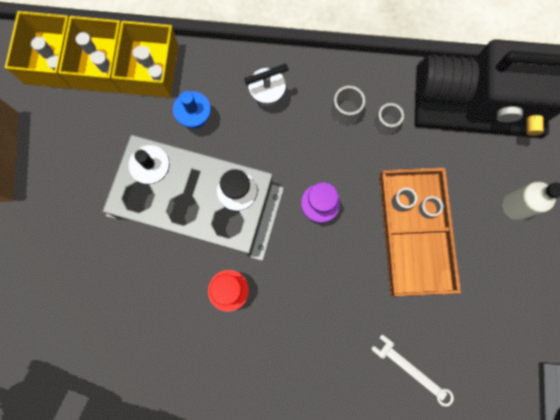

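View pics/wrist0.png

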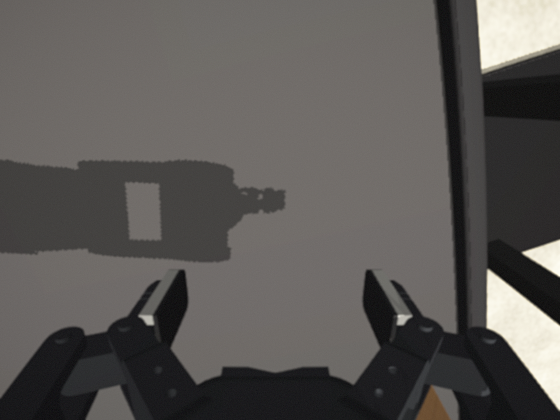

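The top picture shows the rack at about (190,195), wide ends toward the robot (down in the picture). The candidates for the gauge are:
- **White-collared, black straight handle:** top (147,160), scene (393,225), hanging in the outer keyhole.
- **Blue gauge:** top (192,108), excluded by its colour.
- **T-handled gauge:** top (266,85), standing on the table, so not the one.

The disc-knob gauge is at top (236,187). The first one fits. The empty bay is at top (425,263). Next I'll take an enlarged crop and measure.

```bash
cat > h.py <<'E'
from cell import robot
import cv2,numpy as np
def ray(name,uv,pose=None):
    c=robot.calibration(name)
    P=c["pose"] if pose is None else pose@c["hand_eye"]
    x=(uv[0]-c["cx"])/c["fx"]; y=(uv[1]-c["cy"])/c["fy"]
    a,b=x,y
    for _ in range(20):
        f=1+c["k1"]*(a*a+b*b); a,b=x/f,y/f
    d=P[:3,:3]@np.array([a,b,1.]); return P[:3,3],d
def onplane(name,uv,z,pose=None):
    o,d=ray(name,uv,pose); return o+d*(z-o[2])/d[2]
def tri(rays):
    A=np.zeros((3,3));b=np.zeros(3)
    for o,d in rays:
        d=d/np.linalg.norm(d);M=np.eye(3)-np.outer(d,d);A+=M;b+=M@o
    p=np.linalg.solve(A,b)
    return p,[np.linalg.norm((np.eye(3)-np.outer(d,d)/(d@d))@(p-o)) for o,d in rays]
def toolpose(s):
    from scipy.spatial.transform import Rotation as R
    T=np.eye(4);T[:3,:3]=R.from_quat(s["eef_rot"]).as_matrix();T[:3,3]=s["tcp_pos"];return T
E
python3 - <<'E'
import cv2,numpy as np
t=cv2.imread("pics/top0.png");s=cv2.imread("pics/scene0.png")
cv2.imwrite("pics/c1.png",cv2.resize(t[125:270,95:290],None,fx=4,fy=4,interpolation=cv2.INTER_CUBIC))
cv2.imwrite("pics/c2.png",cv2.resize(s[160:290,265:435],None,fx=4.5,fy=4.5,interpolation=cv2.INTER_CUBIC))
cv2.imwrite("pics/c3.png",cv2.resize(t[160:305,365:475],None,fx=4,fy=4,interpolation=cv2.INTER_CUBIC))
E
```

```text
(no output)
```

View pics/c1.png

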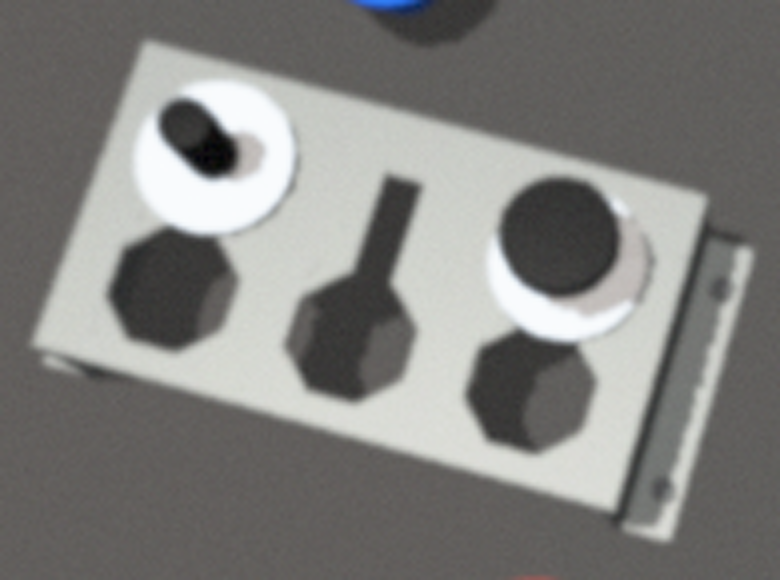

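View pics/c2.png

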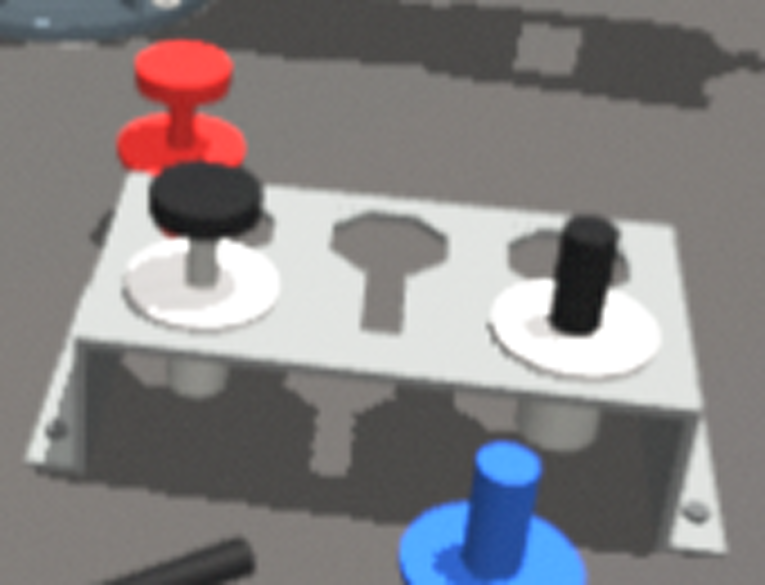

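View pics/c3.png

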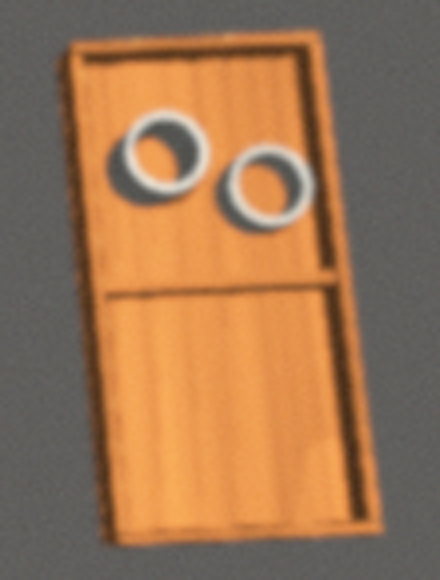

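The crop confirms it: a straight black handle on a white collar at top (147,160). The disc knob is at the other outer slot, and both collars lie at the +x (far) end. Now I'll triangulate.

```bash
python3 - <<'E'
from h import *
T=lambda u,v:((u+.5)/4-.5+95,(v+.5)/4-.5+125)
S=lambda u,v:((u+.5)/4.5-.5+265,(v+.5)/4.5-.5+160)
prs={"+x+y":(T(145,40),S(697,411)),"+x-y":(T(707,195),S(80,340)),"-x+y":(T(34,346),S(675,226)),"-x-y":(T(618,512),S(127,172)),
"collar":(T(215,157),S(575,326)),"disccol":(T(570,260),S(202,283)),"handle top":(T(184,123),S(592,230)),"knob top":(T(558,236),S(206,190))}
P={}
for k,(a,b) in prs.items():
    p,e=tri([ray("top",a),ray("scene",b)]);P[k]=p;print(k,p.round(1),np.round(e,1),onplane("top",a,85)[:2].round(1))
c=sum(P[k] for k in list(prs)[:4])/4
ex=(P["+x+y"]+P["+x-y"]-P["-x+y"]-P["-x-y"]);ey=(P["+x+y"]-P["+x-y"]+P["-x+y"]-P["-x-y"])
print("centre",c,"len",np.linalg.norm(ex)/2,np.linalg.norm(ey)/2,"yaw",np.degrees([np.arctan2(ex[1],ex[0]),np.arctan2(-ey[0],ey[1])]))
# depth check
t=cv2.imread("pics/top0.png");s=cv2.imread("pics/scene0.png")
for n,im in(("top",t),("scene",s)):
    h=cv2.cvtColor(im,cv2.COLOR_BGR2HSV)
    m=((h[...,2]>235)&(h[...,1]<40)).astype(np.uint8)
    for cn in cv2.findContours(m,cv2.RETR_EXTERNAL,cv2.CHAIN_APPROX_NONE)[0]:
        if 300<cv2.contourArea(cv2.convexHull(cn))<4000: print(n,"white",cv2.fitEllipse(cv2.convexHull(cn)) , cv2.contourArea(cn))
    m=cv2.inRange(h,(5,110,60),(20,255,255))
    cs=[c for c in cv2.findContours(m,cv2.RETR_EXTERNAL,cv2.CHAIN_APPROX_NONE)[0] if cv2.contourArea(c)>1500]
    for c in cs: print(n,"orange",cv2.minAreaRect(c),cv2.approxPolyDP(c,6,True)[:,0].tolist())
cv2.imwrite("pics/c4.png",cv2.resize(s[195:285,110:195],None,fx=6,fy=6,interpolation=cv2.INTER_CUBIC))
E
```

```text
+x+y [672.4 297.9  85.2] [0.7 0.7] [672.6 298.6]
+x-y [619.6  16.2  83.6] [1.8 1.8] [619.3  14.3]
-x+y [515.3 328.9  85. ] [1.5 1.5] [515.  327.3]
-x-y [461.3  42.1  85.2] [0.6 0.6] [461.3  41.5]
collar [614.7 254.4  90.6] [0.6 0.6] [616.2 255.5]
disccol [579.4  77.6  90.2] [0.9 0.9] [580.6  77.3]
handle top [614.4 254.1 144.7] [0.7 0.7] [631.9 273.1]
knob top [577.5  78.1 143.2] [0.4 0.4] [592.   84.4]
centre [567.15516327 171.25852532  84.74042409] len 160.2711251658565 289.21426736693275 yaw [-10.23471626 -10.63855989]
top white ((412.10748291015625, 370.9552917480469), (6.9963297843933105, 77.52559661865234), 129.31272888183594) 272.0
top white ((537.7373046875, 198.48326110839844), (18.983304977416992, 27.125164031982422), 129.5859375) 306.5
top white ((234.8380126953125, 192.9381866455078), (31.450592041015625, 36.694759368896484), 109.27552032470703) 200.0
top white ((148.09329223632812, 163.748046875), (36.54153823852539, 39.52788162231445), 62.518062591552734) 669.0
top orange ((419.419677734375, 231.64910888671875), (129.59442138671875, 70.21654510498047), 84.61068725585938
[... 1185 characters left out ...]
87091064453125, 323.33074951171875), (103.14250183105469, 45.40927505493164), 32.106258392333984) [[420, 301], [430, 327], [462, 323], [469, 330], [464, 344], [468, 337], [481, 359], [506, 358], [474, 301]]
scene orange ((540.6182861328125, 249.7935333251953), (90.51968383789062, 42.47528839111328), 43.83086395263672) [[519, 207], [505, 244], [559, 296], [559, 238]]
scene orange ((149.9847412109375, 242.36463928222656), (64.56197357177734, 85.3116683959961), 7.594642639160156) [[185, 204], [136, 207], [114, 268], [117, 281], [177, 276]]
scene orange ((73.49591064453125, 34.19600296020508), (17.538936614990234, 100.95024108886719), 89.22578430175781) [[124, 38], [121, 25], [23, 29], [28, 43]]
```

View pics/c4.png

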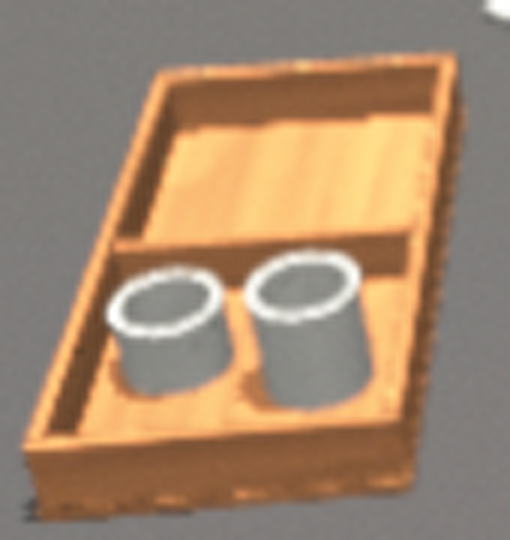

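```bash
python3 - <<'E'
from h import *
T=lambda u,v:((u+.5)/4-.5+365,(v+.5)/4-.5+160)
S=lambda u,v:((u+.5)/6-.5+110,(v+.5)/6-.5+195)
prs={"-x-y":(T(382,530),S(160,72)),"-x+y":(T(113,543),S(455,57)),"+x+y":(T(72,42),S(400,425)),"+x-y":(T(320,32),S(32,442)),
"crossw -y":(T(337,272),S(112,242)),"crossw +y":(T(105,290),S(412,234))}
P={}
for k,(a,b) in prs.items():
    p,e=tri([ray("top",a),ray("scene",b)]);P[k]=p;print(k,p.round(1),np.round(e,1),onplane("top",a,35)[:2].round(1),onplane("scene",b,35)[:2].round(1))
ks=list(prs)[:4]
c=sum(P[k] for k in ks)/4
ex=(P["+x+y"]+P["+x-y"]-P["-x+y"]-P["-x-y"]);ey=(P["+x+y"]-P["+x-y"]+P["-x+y"]-P["-x-y"])
yaw=np.arctan2(ex[1],ex[0])
print("centre",c,"len",np.linalg.norm(ex)/2,np.linalg.norm(ey)/2,"yaw",np.degrees([yaw,np.arctan2(-ey[0],ey[1])]))
# bay centre = mid between outer -x inner wall and cross wall: local x = -128+6+59.5
for off in(-62.5,):
    b=c[:2]+off*np.array([np.cos(yaw),np.sin(yaw)]);print("bay",b)
# floor: visible floor point depth, both cams
d=np.load("pics/top0.npy")
for uv in((410,255),(425,265),(435,280)):
    o,r=ray("top",uv);print("floor",(o+r*d[uv[1],uv[0]]).round(1))
E
```

```text
-x-y [ 427.3 -373.8   35.6] [0.2 0.2] [ 427.4 -374.2] [ 426.4 -374. ]
-x+y [ 409.2 -245.4   33.1] [1.3 1.3] [ 409.  -243.6] [ 412.  -245.9]
+x+y [ 662.1 -211.8   32.1] [1.1 1.1] [ 661.4 -212.4] [ 665.7 -209.4]
+x-y [ 677.6 -337.8   36.6] [1.4 1.4] [ 678.5 -339.8] [ 676.1 -337.2]
crossw -y [ 553.7 -351.3   33.7] [0.3 0.3] [ 553.4 -350.5] [ 555.3 -350.8]
crossw +y [ 535.2 -237.2   25.3] [0.2 0.2] [ 533.5 -234.7] [ 548.6 -232.9]
centre [ 544.04374862 -292.19557452   34.33930871] len 253.938927377582 128.3256248340444 yaw [7.86803904 7.51479156]
bay [ 482.13212493 -300.75132419]
floor [ 494.7 -282.5    5.8]
floor [ 477.  -313.4    6.7]
floor [ 448.5 -334.     7.4]
```

Measurements against the given sizes:

| Item | Measured | Expected |
|---|---|---|
| Plate height | 84.7 mm | 85 |
| Plate size | 160 × 289 mm | 160 × 290 |
| Handle top height | 144.7 mm | 146 |
| Gauge y in rack frame | 90 mm (x = 31 mm) | ±90 |
| Tray size, rim height | 254 × 128 mm, 34 mm | 256 × 130, 35 |
| Bay floor height | about 6 mm | 6 |

Next I'll hover over the gauge and check with the wrist camera.

```bash
cat >> h.py <<'E'
YAW=np.radians(-10.44)
C=np.array([567.2,171.3]); EX=np.array([np.cos(YAW),np.sin(YAW)]); EY=np.array([-EX[1],EX[0]])
ph=(YAW+np.pi/2)/2
Q=[np.cos(ph),np.sin(ph),0,0]
E
python3 - <<'E'
from h import *
robot.movep([614.5,254.3,250],Q)
s=robot.sense();print(s["time_s"],s["tcp_pos"],s["joint_positions"])
p,d=robot.capture("wrist");cv2.imwrite("pics/w1.png",p);np.save("pics/w1.npy",d);np.save("pics/w1T.npy",toolpose(s))
E
```

```text
2.175 [613.96139418 255.25402065 250.06671205] [3.23932975e-01 5.47488800e-01 1.30258319e+00 2.20509361e-04
 1.29153270e+00 5.04449097e-01]
```

View pics/w1.png

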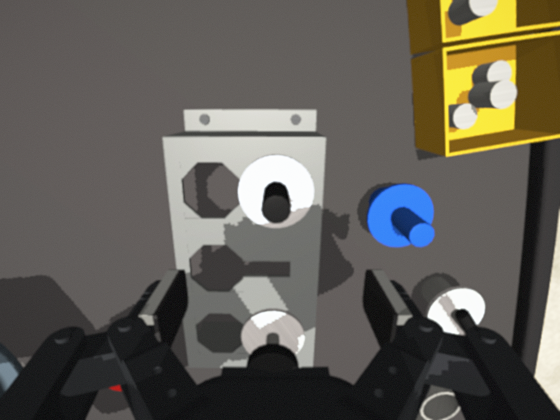

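The wrist view shows the target at collar (276,190) and handle top (276,208), between the jaws. The blue gauge is at (402,215), clear on the right. Next I'll compare the cast rays.

```bash
python3 - <<'E'
from h import *
Tm=np.load("pics/w1T.npy")
p=cv2.imread("pics/w1.png")
m=(cv2.cvtColor(p,cv2.COLOR_BGR2GRAY)>215).astype(np.uint8);m[:150]=0;m[235:]=0;m[:,:230]=0;m[:,325:]=0
c=max(cv2.findContours(m,cv2.RETR_EXTERNAL,cv2.CHAIN_APPROX_NONE)[0],key=cv2.contourArea)
e=cv2.fitEllipse(cv2.convexHull(c));print(e)
g=onplane("wrist",e[0],91,Tm);print("collar@91",g, "handletop@146",onplane("wrist",(276,208),146,Tm))
d=g[:2]-C;print("rack frame",d@EX,d@EY)
# opening width corners of near keyhole: empty middle slot end etc. -> wide end centre of this keyhole
print("plate TL,TR:",[onplane("wrist",q,85,Tm).round(1) for q in((164,138),(326,137))])
print("tri",tri([ray("wrist",e[0],Tm),ray("top",(148.1,163.7)),ray("scene",(392.6,232.0))]))
E
```

```text
((275.42938232421875, 190.2931365966797), (71.48992156982422, 76.91321563720703), 83.64153289794922)
collar@91 [614.58775376 257.00270177  91.        ] handletop@146 [614.90189062 256.16200331 146.        ]
rack frame 31.073435694286374 92.87084521950123
plate TL,TR: [array([516.2, 327.4,  85. ]), array([672.4, 299.4,  85. ])]
tri (array([614.64179176, 255.60525674,  90.07962613]), [np.float64(1.1260503781939233), np.float64(1.1765148655722162), np.float64(0.5934870914400785)])
```

Agreed within 2 mm. I'll descend and grip.

```bash
python3 - <<'E'
from h import *
robot.move_linear([614.6,255.2,150],Q,vel=120)
print(robot.move_linear([614.6,255.2,101],vel=60,max_force=15))
robot.gripper_to(0.0)
s=robot.sense();print(s["time_s"],s["tcp_pos"],s["width"],s["width"]*85,s["wrist_force"])
p,d=robot.capture("wrist");cv2.imwrite("pics/w2.png",p)
E
```

```text
False
4.7583 [614.67769823 255.25982211 101.31289721] 0.2907751936443946 24.71589145977354 [-0.58781131 -0.26300003  3.66313436]
```

View pics/w2.png

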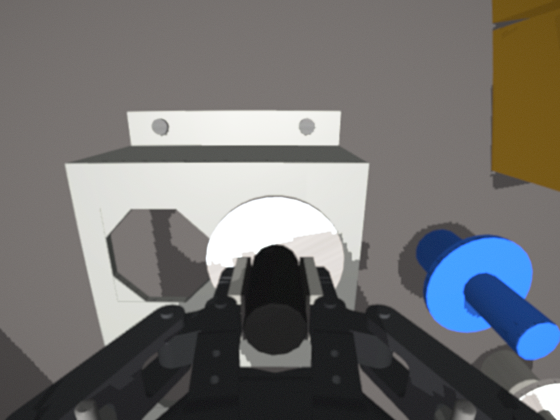

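The handle at (275,300) is held between the pads, opening about 25 mm. Next I'll raise it 3 mm within the slot's free play and slide it to the wide end.

```bash
python3 - <<'E'
from h import *
g=robot.sense()["tcp_pos"].copy(); np.save("g.npy",g)
print(robot.move_linear([g[0],g[1],g[2]+3],vel=30,max_force=25),robot.sense()["wrist_force"])
x=(g[:2]-C)@EX
t=g[:2]+(-35-x)*EX
print(x,t,robot.move_linear([t[0],t[1],g[2]+3],vel=60,max_force=20))
robot.pause(.15)
s=robot.sense();print(s["time_s"],s["tcp_pos"],s["width"],s["wrist_force"])
for n in("wrist","top","scene"):
    p,d=robot.capture(n);cv2.imwrite(f"pics/{n}3.png",p)
p=cv2.imread("pics/scene3.png");cv2.imwrite("pics/c5.png",cv2.resize(p[130:290,265:435],None,fx=3.6,fy=3.6))
E
```

```text
False [ 0.09065386 -0.13669428 -5.77880124]
31.508621423432952 [549.30167335 267.31226877] False
6.475 [549.511472   267.20567052 104.29352526] 0.2886984614654463 [ 0.1538744   0.82338601 -5.71931647]
```

View pics/wrist3.png

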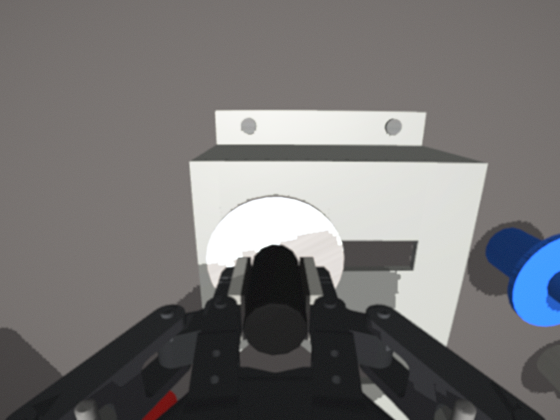

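View pics/c5.png

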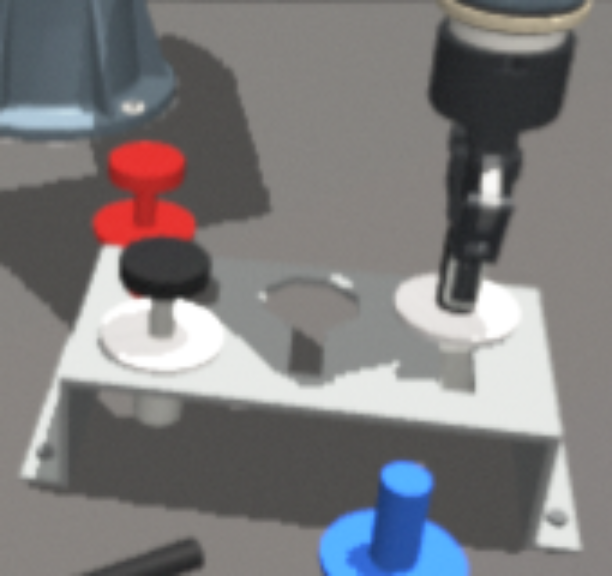

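The slide worked: the collar is now over the wide end (wrist (275,255)), the slot behind it is empty at (380,255), and there was no force jump. The disc gauge hasn't moved. Now I'll lift it out.

```bash
python3 - <<'E'
from h import *
s=robot.sense();t=s["tcp_pos"]
r=robot.move_linear([549.3,267.3,170],vel=60,max_force=15)
s=robot.sense();print(r,s["time_s"],s["tcp_pos"],s["width"],s["wrist_force"])
if not r:
    robot.move_linear([549.3,267.3,270],vel=120)
    robot.pause(.1)
    s=robot.sense();print(s["time_s"],s["tcp_pos"],s["width"],s["wrist_force"])
for n in("wrist","scene"):
    p,d=robot.capture(n);cv2.imwrite(f"pics/{n}4.png",p)
E
```

```text
False 7.8667 [549.07137017 267.21183178 169.51831022] 0.28806999360210134 [-0.55290628  0.7098208  -5.61153462]
8.95 [548.98420445 267.16531113 269.00496555] 0.29127404940244334 [-0.76746163  0.03176839 -5.42209544]
```

View pics/scene4.png

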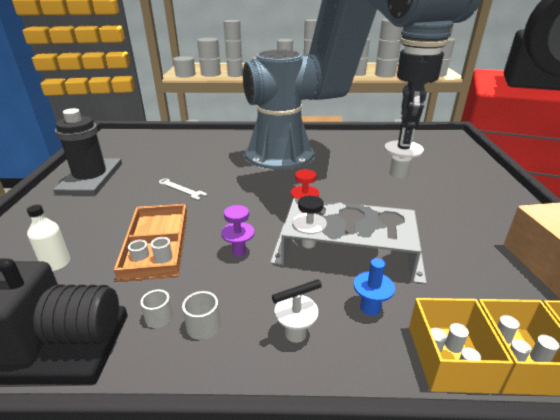

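The gauge is out and upright at (402,158), and the disc gauge still hangs at (310,215). Now over to the bay.

```bash
python3 - <<'E'
from h import *
robot.move_linear([482,-300.8,270],vel=200)
robot.move_linear([482,-300.8,140],vel=120)
robot.pause(.1)
s=robot.sense();print(s["time_s"],s["tcp_pos"],s["width"],s["wrist_force"])
for n in("top","scene"):
    p,d=robot.capture(n);cv2.imwrite(f"pics/{n}5.png",p)
t=cv2.imread("pics/top5.png")[150:320,350:480];c=cv2.imread("pics/scene5.png")[120:290,90:230]
cv2.imwrite("pics/c6.png",np.hstack([cv2.resize(t,(390,510)),cv2.resize(c,(408,510))]))
E
```

```text
13.3917 [ 482.30960672 -301.0106871   140.71209919] 0.2935955046796734 [ 0.02652965 -0.47102913 -5.59927771]
```

View pics/c6.png

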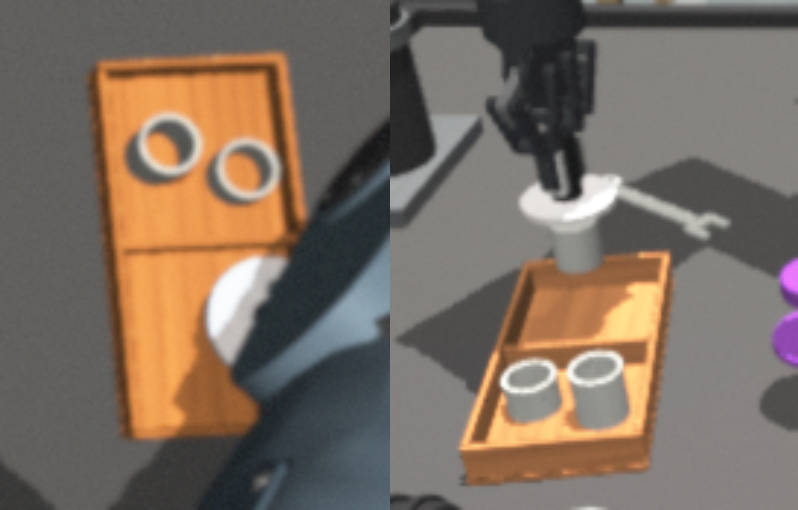

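The gauge is above the bay: in the scene half of the composite its foot is at (578,268), at the far wall's image, which fits a foot 68 mm up. I'll lower it with a force stop.

```bash
python3 - <<'E'
from h import *
print(robot.move_linear([482,-300.8,92],vel=80,max_force=15))
r=robot.move_linear([482,-300.8,73],vel=15,max_force=4)
s=robot.sense();print(r,s["time_s"],s["tcp_pos"],s["width"],s["wrist_force"])
p,d=robot.capture("scene");cv2.imwrite("pics/c7.png",cv2.resize(p[120:290,90:230],None,fx=3.4,fy=3.4))
E
```

```text
False
True 15.125 [ 481.99085332 -300.78369764   78.25641189] 0.2910414693511271 [-0.44104123 -0.00713034  5.67658359]
```

View pics/c7.png

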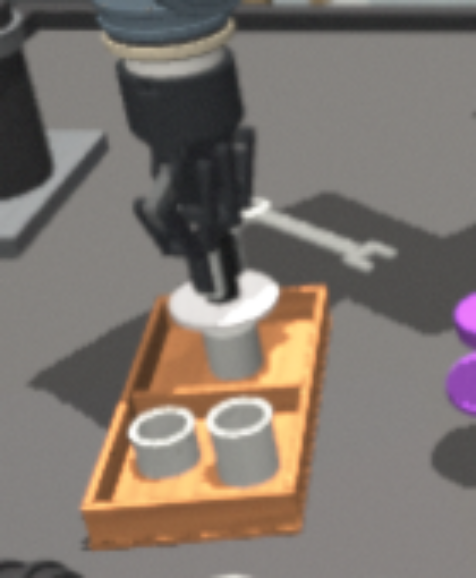

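Contact came at TCP 78.3, as predicted (78.3 = standing on the floor). In the crop the foot is at (235,375), inside the bay. Release and retreat.

```bash
python3 - <<'E'
from h import *
robot.gripper_to(1.0)
s=robot.sense();print(s["width"],s["wrist_force"],s["tcp_pos"])
robot.move_linear([482,-300.8,230],vel=100)
robot.move_linear([400,-150,260],vel=150)
robot.move_joints([0.9,0.351,1.652,0,1.139,0])
robot.pause(.2)
s=robot.sense();print(s["time_s"],s["tcp_pos"],s["wrist_force"])
for n in("top","scene"):
    p,d=robot.capture(n);cv2.imwrite(f"pics/{n}8.png",p)
t=cv2.imread("pics/top8.png")[150:320,350:480];c=cv2.imread("pics/scene8.png")[150:290,90:350]
cv2.imwrite("pics/c8.png",np.hstack([cv2.resize(t,(260,340)),cv2.resize(c,(540,291)) if 0 else cv2.resize(cv2.copyMakeBorder(c,0,24,0,0,cv2.BORDER_CONSTANT),(540,340))]))
E
```

```text
1.0027859971653412 [ 0.36546742  0.16940501 -0.10133433] [ 481.18710059 -300.19986851   77.15338521]
21.1833 [304.61990123 457.79391892 231.10028395] [ 0.2127862  -0.16580785 -0.38251957]
```

View pics/c8.png

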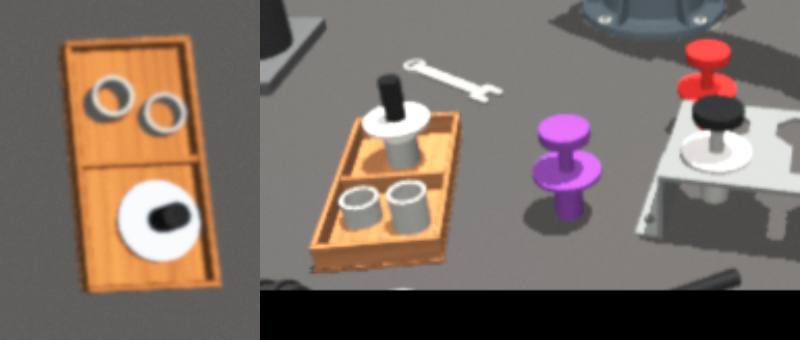

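View pics/top8.png

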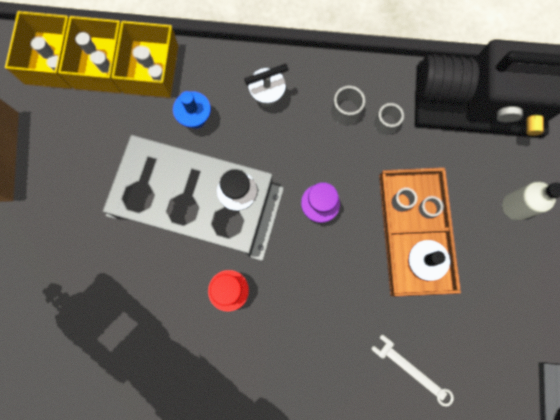

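The gauge stands in the bay with its collar at top (429,260), and the disc gauge is at (236,187) as at the start. One numeric check, then I'll hand in.

```bash
python3 - <<'E'
from h import *
T=lambda u,v:(u/2+350,v/2+150)
S=lambda u,v:(90+u*260/540,150+v*164/340)
B=np.array([482.1,-300.8])
tp,e1=tri([ray("top",T(178,213)),ray("scene",S(388-260,80))])
co,e2=tri([ray("top",T(159,221)),ray("scene",S(397-260,120))])
print("handle top",tp.round(1),e1,"collar",co.round(1),e2,"off",co[:2]-B)
a=cv2.imread("pics/top0.png")[165:215,215:262].astype(int);b=cv2.imread("pics/top8.png")[165:215,215:262].astype(int)
print("disc diff",abs(a-b).mean())
robot.job_done()
E
```

```text
handle top [ 481.9 -301.8  121.1] [np.float64(0.7018938478007917), np.float64(0.7018938478007684)] collar [ 479.8 -302.4   64.8] [np.float64(1.317543244259145), np.float64(1.3175432442590391)] off [-2.3157008  -1.55716261]
disc diff 1.6078014184397162
the job is handed in; nothing more can be done
```

The straight-handled gauge is standing upright in the empty tray bay, and the job was handed in at about 21 s of the 38 s allowed. I gripped it by the handle, raised it 3 mm, slid it to the wide end, lifted it clear and lowered it with a force stop. It met the floor at the expected height before I let go.

- **Placement:** the collar is about 3 mm from the bay's centre. Handle top and collar line up within about 2 mm across 56 mm of height, so it is upright within measuring error.
- **Heights:** the handle top measured 121 mm (expected 123) and the collar about 65 mm, which is 3 mm below the expected 68. I put both down to reading pixels by hand.
- **Disc-knob gauge:** its image patch is the same before and after, apart from a mean difference of 1.6 grey levels.
- **Robot:** it is clear of everything, with wrist force near zero, and no check failed.

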